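# Line up the thumb planes by size on the tool rest

## Task

Put the four brass thumb planes away on the tool rest in order of size: one centred on each green pad, the smallest next to the red stud and so on up to the largest next to the black stud. Each stands upright on its sole with its length across the rest, along its pad's long side (either end may face forward); set them down, do not drop them, and leave them all released and at rest.

Things in the scene. Friction and masses are not known exactly. Their poses are not given: they have to be found in the camera images.
- plane_tiny: the smallest of four loose brass thumb planes (little hand planes): sole 42 mm long (its x), 20 mm wide (its y). Grip its flat upright sides, 20 mm apart, 18 mm high, 30 mm long about the middle; fittings add about 5 mm on top. Origin: centre of the sole, z up. Starts on the bench, x away from the robot within 0.5 rad. 40 to 450 g
- plane_small: the second smallest of four loose brass thumb planes (little hand planes): sole 56 mm long (its x), 27 mm wide (its y). Grip its flat upright sides, 27 mm apart, 22 mm high, 40 mm long about the middle; fittings add about 7 mm on top. Origin: centre of the sole, z up. Starts on the bench, x away from the robot within 0.5 rad. 40 to 450 g
- plane_medium: the second largest of four loose brass thumb planes (little hand planes): sole 70 mm long (its x), 34 mm wide (its y). Grip its flat upright sides, 34 mm apart, 26 mm high, 50 mm long about the middle; fittings add about 9 mm on top. Origin: centre of the sole, z up. Starts on the bench, x away from the robot within 0.5 rad. 40 to 450 g
- plane_large: the largest of four loose brass thumb planes (little hand planes): sole 86 mm long (its x), 41 mm wide (its y). Grip its flat upright sides, 41 mm apart, 30 mm high, 62 mm long about the middle; fittings add about 11 mm on top. Origin: centre of the sole, z up. Starts on the bench, x away from the robot within 0.5 rad. 40 to 450 g
- pad1: first (from the robot's right) of four like green felt pads, fixed in a row on the brown wooden tool rest (board 110 by 440 mm): 90 mm (x, across the rest) by 46 mm (y, along the row), 2 mm thick, pale cross at its centre, 82 mm from centre to centre. Origin: centre of its underside, 14 mm above the bench; a plane on it has its sole 16 mm above the bench
- pad2: second (from the robot's right) of four like green felt pads, fixed in a row on the brown wooden tool rest (board 110 by 440 mm): 90 mm (x, across the rest) by 46 mm (y, along the row), 2 mm thick, pale cross at its centre, 82 mm from centre to centre. Origin: centre of its underside, 14 mm above the bench; a plane on it has its sole 16 mm above the bench
- pad3: third (from the robot's right) of four like green felt pads, fixed in a row on the brown wooden tool rest (board 110 by 440 mm): 90 mm (x, across the rest) by 46 mm (y, along the row), 2 mm thick, pale cross at its centre, 82 mm from centre to centre. Origin: centre of its underside, 14 mm above the bench; a plane on it has its sole 16 mm above the bench
- pad4: fourth (from the robot's right) of four like green felt pads, fixed in a row on the brown wooden tool rest (board 110 by 440 mm): 90 mm (x, across the rest) by 46 mm (y, along the row), 2 mm thick, pale cross at its centre, 82 mm from centre to centre. Origin: centre of its underside, 14 mm above the bench; a plane on it has its sole 16 mm above the bench
- red_stud: the red stud, a fixed red knob 24 mm across and 22 mm high at one end of the tool rest, in line with the pads, 72 mm from the centre of the nearest pad; origin at the centre of its underside. Which end is red and which is black varies
- black_stud: the black stud, a fixed black knob 24 mm across and 22 mm high at one end of the tool rest, in line with the pads, 72 mm from the centre of the nearest pad; origin at the centre of its underside. Which end is red and which is black varies
Not all that is in view belongs to the job. Leave any pink look-alike of the plane_large alone. Leave any purple look-alike of the plane_small alone.

How it is judged:
By the outcome, as a careful person would: the job done as asked, in the order asked, and still so for the second after the job is handed in, with the robot touching nothing.
It also fails if it takes over 104 s, if anything falls off the work surface, if the arm or the gripper's body presses on something with over 40 N, if the wrist force passes 120 N, or if a joint passes its speed limit or range.

## Robot

A 6-joint arm with a two-finger parallel gripper is mounted at the origin on the work surface. World frame = base frame: x ahead of the robot, y to its left, z up, the work surface at z = 0. Lengths are in mm, angles in rad, forces in N, time in s.
With the tool pointing down it reaches from about 375 to 900 mm from the base axis. Payload 3.1 kg.
Tool frame: the origin (TCP) lies midway between the tips of the shut fingers; the grasp point (between the pads) lies 19 mm behind it; z points along the fingers, y is the line along which they close (so a half turn about z gives the same grasp; the last joint's range is limited). The gripper opens to 85 mm and grips with 20 to 120 N. Pads are 22 mm wide; open, the fingers measure 114 mm over their backs; the gripper's body (76 mm by 85 mm) begins 54 mm behind the grasp point. The pads swing forward as they close: fully open they stand 13 mm farther back than shut.
Start: joints at [1.03, 0.527, 1.433, -0, 1.181, -0.178], TCP at [221.182, 584.53, 206.41] pointing down, gripper open.
Joint ranges: [-3.08, 3.08], [-0.75, 2.2], [0.22, 2.44], [-1.43, 4.57], [0, 2.65], [-2.85, 2.85]. Speed limits (rad/s): [2.79, 2.79, 3.14, 3.14, 3.14, 3.14].

## Interface

Orientations are given as a rotation vector (axis times angle).
In Python, from bench import ctrl, eyes gives the robot as it stands.
- The arm moves only by the tool jog_arm, never from a script. Its argument "series" is a list of rows, each a list of 7 numbers: the shift along the tool's x, y, z in units of 0.02 m (1.0 is 0.02 m), then the turn, a rotation vector about the tool's x, y, z in units of 0.12 rad (1.0 is 0.12 rad), then the opening, from -1 (shut) to 1 (fully open). A call has exactly 8 rows; each row shifts and turns the commanded pose from where the row before left it, along the tool's axes as they then stand; what a row does not reach is not made up. A row lasts 1/10 s, in which the tool goes at most 50 mm and 8.59 degrees, less where a joint would pass 70% of its speed; a pose out of reach is approached as far as the arm can. A call with a number of a shift or a turn outside -1 to 1 is refused whole. A call with a gripper value outside its range is refused whole. The fingers move at their own pace and stop on an object; "force" is the grip in N (left out, the last holds). Time passes only in rows, so rows that do not move let the fingers close, or fill a call up. It gives the time, the measured TCP pose, the force, the opening and the grip force at its end, in the units of the state.
- ctrl.get_state(): the state, without advancing time (a new reading comes with each control period).
- eyes.read_camera(name): name is "side" or "top"; returns the picture (384x512x3 uint8, red, green, blue); there is no depth.
- eyes.camera_model(name): a dict with "intrinsics" (3x3 intrinsics, pixels), "k1" (the pictures are not rectified: a ray, as slopes to the right and down, at radius r is drawn at 1 + k1 r^2 times it, then the intrinsics apply), "R" (3x3) and "t" (3): a world point X has camera coordinates R X + t. Camera axes: x right, y down, z forward; pixel columns grow to the right and rows downward; lengths in mm; the calibration is good to about 2 mm. A picture is of the moment at which its call begins. camera_model takes no time and is no camera call.
- ctrl.hand_in(): hands the job in; it is judged then, once.
The state is a dict: "time_s": time; "q": joint angles; "joint_velocities": joint speeds; "joint_efforts": joint torques, N m; "position": TCP position; "tcp_rot": TCP orientation; "force": force on the tool from outside, world axes, zero at the start; "moment": the same for the moment, N m; "gripper_width": finger opening in mm; "grasp_force": force on a finger pad.
Only numpy, scipy, OpenCV 4.12 (cv2) and the standard library are available. Lean on these libraries where they do the work, as an engineer would, in place of code of your own. Each camera call takes 0.05 s, during which the arm holds its last target. There are 200 camera calls.

## Working session

There is one attempt and no reset: what is moved stays moved. The work goes in short steps, Python scripts to look and compute and a tool call to move; the robot and the scene stay as the last step left them, time stands still between calls to the robot, and variables do not carry over. Pictures are saved under pics/ and viewed, at most 14 in all, crops included, and the job is handed in when it is done.

Besides the shell and the picture viewer there is one more tool, called after "Request:" in YAML: its name, and indented under it one key for each argument. jog_arm: Moves the arm, as the interface text tells. Shifts and turns lie within -1 to 1; 1 stands for 0.02 m of shift or 0.12 rad of turn. Its arguments: {"type":"object","properties":{"series":{"type":"array","items":{"type":"array","items":{"type":"number"}}},"force":{"type":"number"}},"required":["series"]}

```bash
mkdir -p pics; python3 - <<'E'
from bench import ctrl, eyes
import cv2
for n in("top","side"):
    cv2.imwrite(f"pics/{n}0.png",eyes.read_camera(n)[:,:,::-1]); print(eyes.camera_model(n))
print(ctrl.get_state())
E
```

```text
{'intrinsics': array([[389.57349817,   0.        , 255.31503527],
       [  0.        , 389.57349817, 191.9235777 ],
       [  0.        ,   0.        ,   1.        ]]), 'k1': -0.07361454921623425, 'R': array([[ 1.66813515e-02, -9.99854850e-01,  3.46572721e-03],
       [-9.88938173e-01, -1.70099683e-02, -1.47349759e-01],
       [ 1.47387323e-01, -9.69396816e-04, -9.89078378e-01]]), 't': array([ -5.56225521, 472.99068267, 832.07781324])}
{'intrinsics': array([[357.49887355,   0.        , 250.77252515],
       [  0.        , 357.49887355, 187.90784853],
       [  0.        ,   0.        ,   1.        ]]), 'k1': 0.0034053395066260656, 'R': array([[ 0.98889109, -0.1486319 ,  0.0017251 ],
       [-0.11238091, -0.75519811, -0.64579125],
       [ 0.09728797,  0.63842335, -0.76351207]]), 't': array([-464.70646209,  104.07967176,  860.57245051])}
{'time_s': 0.1, 'q': array([ 1.03052279e+00,  5.28366331e-01,  1.43378086e+00, -6.28126269e-06,
        1.18140805e+00, -1.78478624e-01]), 'joint_velocities': array([ 0.00087428, -0.00066872, -0.0024741 , -0.00034209,  0.00184697,
        0.00019105]), 'joint_efforts': array([ 1.36483877e-04, -4.43303633e+01, -1.78585607e+01, -2.69585444e-04,
        3.83960840e-03,  9.11924786e-06]), 'position': array([220.81851264, 583.94673635, 205.53362056]), 'tcp_rot': array([-5.65084521e-01, -3.08965587e+00,  2.88846080e-03]), 'force': array([-0.48544866,  0.67754473,  0.9106723 ]), 'moment': array([-0.04568535,  0.01842521, -0.00492422]), 'grasp_force': 0.0, 'gripper_width': 85.18782571610492}
```

View pics/top0.png

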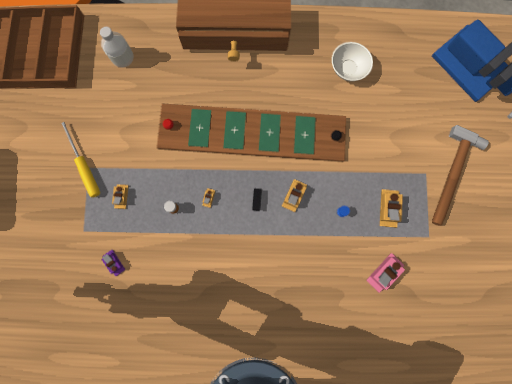

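View pics/side0.png

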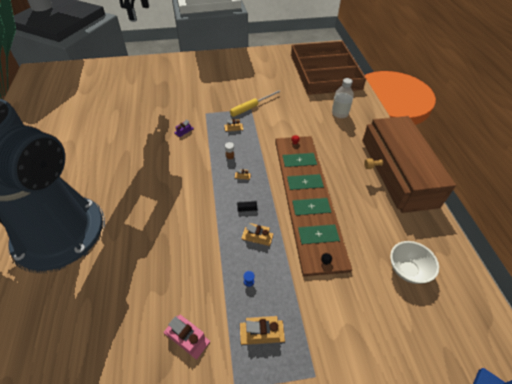

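```bash
cat > h.py <<'E'
from bench import ctrl, eyes
import cv2, numpy as np
from scipy.spatial.transform import Rotation as Ro
def cast(name,uv,z):
    m=eyes.camera_model(name); K=m["intrinsics"]
    d=cv2.undistortPoints(np.float64(uv).reshape(-1,1,2),K,np.array([m["k1"],0,0,0])).reshape(-1,2)
    C=-m["R"].T@m["t"]; r=np.c_[d,np.ones(len(d))]@m["R"]
    return (C+r*((z-C[2])/r[:,2])[:,None])[:,:2]
def blobs(img,lo,hi,amin=40):
    m=cv2.inRange(cv2.cvtColor(img,cv2.COLOR_RGB2HSV),lo,hi)
    m=cv2.morphologyEx(m,cv2.MORPH_CLOSE,np.ones((3,3),np.uint8))
    cs=cv2.findContours(m,cv2.RETR_EXTERNAL,cv2.CHAIN_APPROX_NONE)[0]
    return [c.reshape(-1,2).astype(float) for c in cs if cv2.contourArea(c)>amin]
def rect(p):
    (cx,cy),(w,h),a=cv2.minAreaRect(p.astype(np.float32))
    a=np.radians(a)+(0 if w>=h else np.pi/2); a=(a+np.pi/2)%np.pi-np.pi/2
    return np.round([cx,cy,a,max(w,h),min(w,h)],3)
def go(x,y,z,yaw):
    """yaw: direction of the plane's x; tool x aligned with it mod pi. Prints turn, then shift in turned axes."""
    s=ctrl.get_state(); R=Ro.from_rotvec(s["tcp_rot"]).as_matrix()
    cur=np.arctan2(R[1,0],R[0,0]); d=(yaw-cur+np.pi/2)%np.pi-np.pi/2   # about world z
    tz=-d/0.12
    R2=Ro.from_rotvec([0,0,d]).as_matrix()@R
    sh=R2.T@(np.array([x,y,z])-s["position"])/20
    print("t",round(s["time_s"],2),"pos",s["position"].round(1),"toolx yaw",round(cur,3),"q6",s["q"][5].round(2),"tilt",R[:,2].round(3),"w",round(s["gripper_width"],1),"f",round(s["grasp_force"],1))
    print("turn z units",round(tz,2),"shift units",sh.round(2))
E
python3 - <<'E'
from h import *
for n in("top","side"):
    im=eyes.read_camera(n)
    print(n)
    for c in blobs(im,(35,60,30),(90,255,160),150): print(" green",c.mean(0).round(),rect(cast(n,c,16)))
    for c in blobs(im,(10,140,90),(28,255,255),30):
        u=c.mean(0)
        if len(c)<150 and (150<u[1]<235 if n=="top" else 200<u[0]<300): print(" brass",u.round(),rect(cast(n,c,12)),*[round(float(cv2.contourArea(c.astype(np.float32))))])
    print(" mat px",im[230,160] if n=="top" else im[200,230])
go(700,330,100,0)
E
```

```text
top
 green [304. 135.] [ 6.13633e+02 -1.09935e+02 -5.70000e-02  8.91200e+01  4.60240e+01]
 green [269. 132.] [ 6.17786e+02 -2.77650e+01 -5.00000e-02  8.90110e+01  4.56100e+01]
 green [234. 130.] [ 6.22269e+02  5.40910e+01 -5.20000e-02  8.89550e+01  4.59820e+01]
 green [199. 127.] [ 6.26582e+02  1.35926e+02 -5.00000e-02  8.96460e+01  4.63100e+01]
 brass [208. 198.] [ 4.62326e+02  1.10223e+02 -2.45000e-01  4.01760e+01  1.99140e+01] 128
 brass [120. 195.] [ 4.60841e+02  3.14097e+02 -3.50000e-02  5.39050e+01  3.15450e+01] 139
 brass [294. 195.] [ 4.70555e+02 -8.66250e+01 -4.22000e-01  6.75400e+01  3.30870e+01] 384
 brass [ 86. 176.] [5.07240e+02 3.97364e+02 5.02000e-01 1.06118e+02 2.83710e+01] 451
 mat px [130 126 127]
side
 green [318. 234.] [ 6.13538e+02 -1.09277e+02 -4.90000e-02  8.93010e+01  4.59800e+01]
 green [311. 206.] [ 6.17811e+02 -2.75440e+01 -5.20000e-02  8.92440e+01  4.64170e+01]
 green [305. 182.] [ 6.22208e+02  5.44240e+01 -6.10000e-02  8.89210e+01  4.63220e+01]
 green [299. 159.] [ 6.26976e+02  1.36193e+02 -6.20000e-02  8.88450e+01  4.62430e+01]
 green [ 6. 42.] [-371.944  991.379   -1.297  769.8     57.447]
 brass [259. 235.] [ 4.73867e+02 -8.60380e+01 -4.07000e-01  6.59370e+01  4.45550e+01] 220
 brass [242. 175.] [ 4.62758e+02  1.02966e+02 -1.48000e-01  3.52220e+01  1.81580e+01] 48
 brass [233. 127.] [ 4.61138e+02  3.07719e+02 -3.00000e-02  5.01050e+01  2.94660e+01] 78
 brass [244. 107.] [5.08228e+02 4.00368e+02 4.85000e-01 1.11999e+02 3.86200e+01] 204
 mat px [128 127 129]
t 0.2 pos [220.9 584.1 205.8] toolx yaw 2.78 q6 -0.18 tilt [-0.001 -0.001 -1.   ] w 85.2 f 0.0
turn z units -3.02 shift units [-23.95 -12.7    5.3 ]
```

```bash
python3 -c "
from h import *
go(461,313.5,60,-0.035)
im=eyes.read_camera('top')[170:245,340:430]
h=cv2.cvtColor(im,cv2.COLOR_RGB2HSV);print(h[37,42:68:3])
for c in blobs(eyes.read_camera('top'),(8,90,60),(30,255,255),30):
    if 370<c.mean(0)[0]<410 and 180<c.mean(0)[1]<235: print(c.mean(0),rect(cast('top',c,15)))
"
```

```text
t 0.2 pos [220.9 584.1 205.8] toolx yaw 2.78 q6 -0.18 tilt [-0.001 -0.001 -1.   ] w 85.2 f 0.0
turn z units -2.72 shift units [-12.47 -13.09   7.3 ]
[[ 18 162 170]
 [ 18 164 212]
 [ 10 161  65]
 [ 10 156  72]
 [ 11 161  73]
 [ 10 163  75]
 [ 14 158  92]
 [  0   7  77]
 [  0   9  81]]
```

Request:
jog_arm:
  series:
    - [0, 0, 0.7, 0, 0, -0.9, 0.4]
    - [0, 0, 0.7, 0, 0, -0.9, 0.4]
    - [0, 0, 0.7, 0, 0, -0.92, 0.4]
    - [-0.95, -1, 0.4, 0, 0, 0, 0.4]
    - [-0.95, -1, 0.4, 0, 0, 0, 0.4]
    - [-0.95, -1, 0.4, 0, 0, 0, 0.4]
    - [-0.95, -1, 0.4, 0, 0, 0, 0.4]
    - [-0.95, -1, 0.4, 0, 0, 0, 0.4]
  force: 40

```text
time_s: 1.1
position: [313.3, 480.5, 124.2]
tcp_rot: [0.055, 3.141, 0.0]
force: [0.4, -0.1, -0.5]
gripper_width: 59.9
grasp_force: 0.0
```

Request:
jog_arm:
  series:
    - [-0.95, -1, 0.4, 0, 0, 0, 0.4]
    - [-0.95, -1, 0.4, 0, 0, 0, 0.4]
    - [-0.95, -1, 0.4, 0, 0, 0, 0.4]
    - [-0.95, -1, 0.4, 0, 0, 0, 0.4]
    - [-0.95, -1, 0.4, 0, 0, 0, 0.4]
    - [-0.95, -1, 0.4, 0, 0, 0, 0.4]
    - [-0.95, -1, 0.4, 0, 0, 0, 0.4]
    - [-0.95, -1, 0.4, 0, 0, 0, 0.4]

```text
time_s: 1.9
position: [459.8, 315.1, 60.2]
tcp_rot: [0.056, 3.141, 0.0]
force: [0.1, 0.1, 0.5]
gripper_width: 59.9
grasp_force: 0.0
```

```bash
python3 -c "
from h import *
go(461,313.5,4,-0.035)
"
```

```text
t 1.9 pos [459.8 315.1  60.2] toolx yaw 3.106 q6 -1.13 tilt [ 0.  0. -1.] w 59.9 f 0.0
turn z units -0.0 shift units [-0.06 -0.08  2.81]
```

Request:
jog_arm:
  series:
    - [-0.06, -0.08, 0.8, 0, 0, 0, 0.4]
    - [0, 0, 0.8, 0, 0, 0, 0.4]
    - [0, 0, 0.7, 0, 0, 0, 0.4]
    - [0, 0, 0.5, 0, 0, 0, 0.4]
    - [0, 0, 0, 0, 0, 0, 0]
    - [0, 0, 0, 0, 0, 0, -0.5]
    - [0, 0, 0, 0, 0, 0, -0.6]
    - [0, 0, 0, 0, 0, 0, -0.7]

```text
time_s: 2.7
position: [460.4, 314.7, 5.1]
tcp_rot: [0.055, 3.14, 0.001]
force: [0.7, 0.0, 0.1]
gripper_width: 12.7
grasp_force: 0.0
```

```bash
python3 -c "
from h import *
go(622.2,54.2,60,-0.053)
im=eyes.read_camera('top')
cv2.imwrite('pics/a.png',cv2.resize(im[150:270,40:440,::-1],None,fx=2,fy=2,interpolation=cv2.INTER_CUBIC))
"
```

```text
t 2.7 pos [460.4 314.7   5.1] toolx yaw 3.107 q6 -1.14 tilt [ 0.001  0.001 -1.   ] w 12.7 f 0.0
turn z units 0.15 shift units [ -8.77 -12.58  -2.74]
```

View pics/a.png

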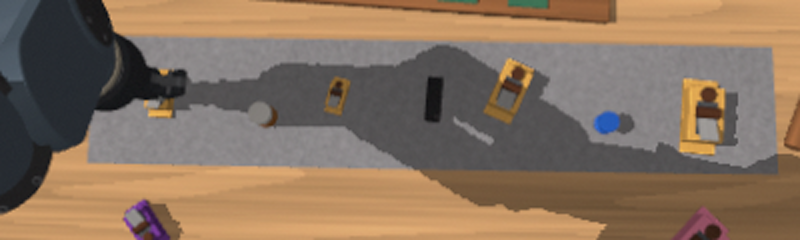

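```bash
python3 -c "
from h import *
im=eyes.read_camera('side')
cv2.imwrite('pics/b.png',cv2.resize(im[80:180,170:300,::-1],None,fx=5,fy=5,interpolation=cv2.INTER_CUBIC))
"
```

```text
(no output)
```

View pics/b.png

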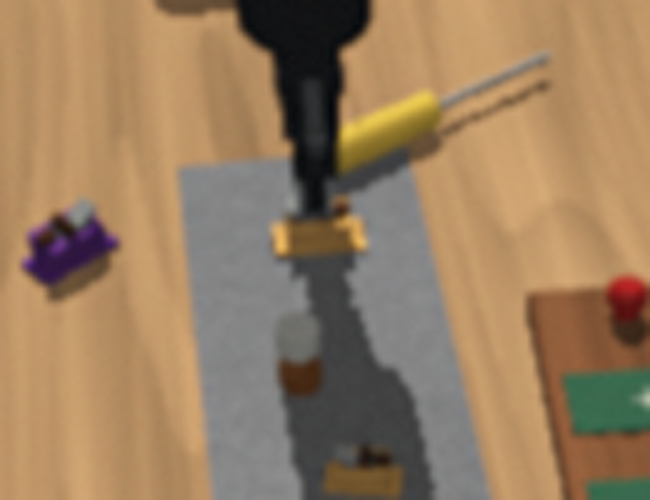

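```bash
cat >> h.py <<'E'
def proj(n,P):
    m=eyes.camera_model(n); return cv2.projectPoints(np.float64(P).reshape(-1,1,3),cv2.Rodrigues(m["R"])[0],m["t"],m["intrinsics"],np.array([m["k1"],0,0,0]))[0].reshape(-1,2).round(1)
E
python3 -c "
from h import *
P=[[460.4,314.7,5],[460.4,314.7,24],[461,314,0],[461,314,22]]
a=proj('top',P);b=proj('side',P);print(a,(a-[40,150])*2,b,(b-[170,80])*5)
for n in('top','side'):
  for c in blobs(eyes.read_camera(n),(10,140,90),(28,255,255),20):
    u=c.mean(0)
    if len(c)<150 and (150<u[1]<235 if n=='top' else 200<u[0]<300): print(n,u.round(1),rect(cast(n,c,0)),rect(cast(n,c,22)))
print(proj('side',[[462,110,0],[471,-87,0]]),proj('top',[[462,110,0],[471,-87,0]]))
"
```

```text
[[120.5 196.9]
 [117.6 195.8]
 [121.5 197. ]
 [118.3 195.7]] [[161.   93.8]
 [155.2  91.6]
 [163.   94. ]
 [156.6  91.4]] [[232.6 126.8]
 [232.3 121.9]
 [232.8 128.1]
 [232.6 122.6]] [[313.  234. ]
 [311.5 209.5]
 [314.  240.5]
 [313.  213. ]]
top [121.2 204.8] [444.485 315.361  -1.552  25.572  18.711] [442.038 307.671  -1.552  24.942  18.25 ]
top [207.8 198.1] [ 4.6340e+02  1.1177e+02 -2.4200e-01  3.9630e+01  2.0201e+01] [ 4.60487e+02  1.09096e+02 -2.42000e-01  3.86530e+01  1.97030e+01]
top [294.1 195.2] [ 4.72285e+02 -8.76730e+01 -4.27000e-01  6.84430e+01  3.36130e+01] [ 4.69154e+02 -8.54310e+01 -4.27000e-01  6.67560e+01  3.27840e+01]
side [259.2 235.2] [ 4.75356e+02 -7.71390e+01 -4.11000e-01  6.74540e+01  4.74520e+01] [ 4.72691e+02 -9.11800e+01 -4.11000e-01  6.54070e+01  4.60120e+01]
side [242.3 175.5] [ 4.63669e+02  1.13250e+02 -2.60000e-01  3.72500e+01  1.61640e+01] [ 4.61359e+02  9.34330e+01 -2.60000e-01  3.61190e+01  1.56740e+01]
side [233.6 126.9] [ 4.62347e+02  3.21802e+02 -2.10000e-02  5.10730e+01  3.00530e+01] [ 4.60077e+02  2.95657e+02 -2.10000e-02  4.95230e+01  2.91410e+01]
side [246.7 105.6] [5.19723e+02 4.21181e+02 4.85000e-01 9.24870e+01 3.92700e+01] [5.15711e+02 3.92021e+02 4.85000e-01 8.96810e+01 3.80790e+01]
[[241.9 176.6]
 [256.7 237. ]] [[208.7 198.1]
 [293.9 195.7]]
```

```bash
python3 -c "
from h import *
im=eyes.read_camera('top')
cv2.imwrite('pics/c.png',cv2.resize(im[160:230,80:170,::-1],None,fx=7,fy=7,interpolation=cv2.INTER_CUBIC))
go(461,314,5,-.035)
"
```

```text
t 2.95 pos [460.1 314.4   4.7] toolx yaw 3.106 q6 -1.14 tilt [ 0.001  0.    -1.   ] w 12.9 f 0.0
turn z units -0.0 shift units [-0.04 -0.02 -0.01]
```

View pics/c.png

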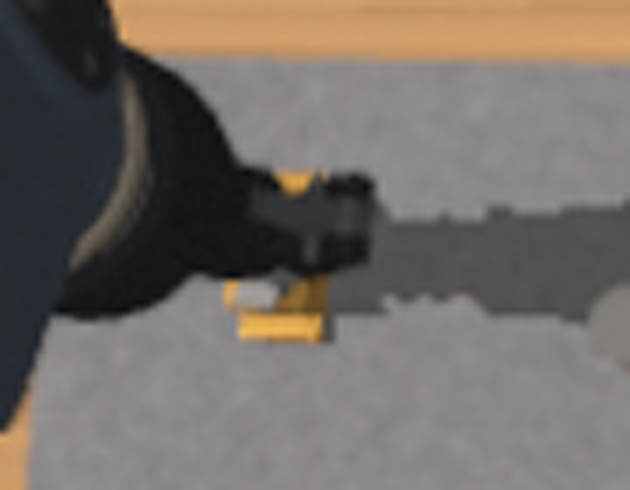

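Request:
jog_arm:
  series:
    - [0, 0, 0, 0, 0, 0, 0]
    - [0, 0, 0, 0, 0, 0, 0.4]
    - [0, 0, 0, 0, 0, 0, 0.4]
    - [0, 0, 0, 0, 0, 0, 0.4]
    - [0, 0, 0, 0, 0, 0, 0.4]
    - [0, 0, 0, 0, 0, 0, 0.4]
    - [0, 0, 0, 0, 0, 0, 0.4]
    - [0, 0, 0, 0, 0, 0, 0.4]

```text
time_s: 3.75
position: [460.0, 314.3, 4.4]
tcp_rot: [0.056, 3.141, 0.0]
force: [0.4, -0.2, -0.0]
gripper_width: 59.9
grasp_force: 0.0
```

```bash
python3 -c "
from h import *
im=eyes.read_camera('side')
a=cv2.resize(im[80:160,190:280,::-1],None,fx=4,fy=4,interpolation=cv2.INTER_CUBIC)
im=eyes.read_camera('top')
b=cv2.resize(im[150:230,80:170,::-1],None,fx=4,fy=4,interpolation=cv2.INTER_CUBIC)
cv2.imwrite('pics/d.png',np.hstack([a,b]))
go(461,314,5,-.035)
"
```

```text
t 3.85 pos [460.  314.3   4.4] toolx yaw 3.106 q6 -1.14 tilt [-0. -0. -1.] w 59.8 f 0.0
turn z units -0.0 shift units [-0.05 -0.01 -0.03]
```

View pics/d.png

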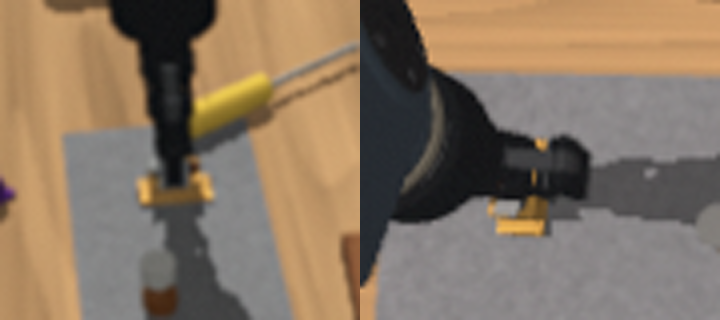

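Request:
jog_arm:
  series:
    - [0, 0, 0.2, 0, 0, 0, 0.2]
    - [0, 0, 0.1, 0, 0, 0, 0.2]
    - [0, 0, 0.1, 0, 0, 0, 0.2]
    - [0, 0, 0, 0, 0, 0, 0.2]
    - [0, 0, 0, 0, 0, 0, -0.2]
    - [0, 0, 0, 0, 0, 0, -0.4]
    - [0, 0, 0, 0, 0, 0, -0.5]
    - [0, 0, 0, 0, 0, 0, -0.5]

```text
time_s: 4.65
position: [460.3, 314.6, -2.7]
tcp_rot: [0.056, 3.14, 0.001]
force: [-1.3, -0.3, 5.6]
gripper_width: 21.5
grasp_force: 2.7
```

```bash
python3 -c "
from h import *
im=eyes.read_camera('side')
a=cv2.resize(im[100:145,205:265,::-1],None,fx=6,fy=6,interpolation=cv2.INTER_CUBIC)
im=eyes.read_camera('top')
b=cv2.resize(im[170:215,95:155,::-1],None,fx=6,fy=6,interpolation=cv2.INTER_CUBIC)
cv2.imwrite('pics/e.png',np.hstack([a,b]))
print((proj('side',[[460,300,0],[460,300,22],[460,328,0],[460,328,22]])-[205,100])*6)
go(461,314,5,-.035); print(ctrl.get_state()['force'])
"
```

```text
[[168.  186.6]
 [166.8 153. ]
 [162.  151.8]
 [160.2 118.2]]
t 4.75 pos [460.4 314.5  -2.8] toolx yaw 3.106 q6 -1.14 tilt [ 0.001  0.001 -1.   ] w 21.5 f 2.8
turn z units -0.0 shift units [-0.03 -0.03 -0.39]
[-0.57754169  0.16357548  5.52567676]
```

View pics/e.png

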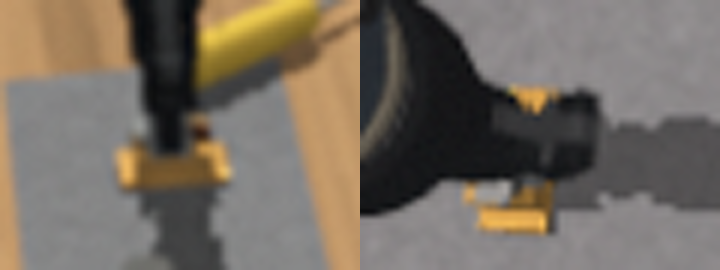

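Request:
jog_arm:
  series:
    - [0, 0, -0.2, 0, 0, 0, 0.4]
    - [0, 0, 0, 0, 0, 0, 0.4]
    - [0, 0, 0, 0, 0, 0, 0.4]
    - [0, 0, 0.35, 0, 0, 0, 0.4]
    - [0, 0, 0.3, 0, 0, 0, 0.4]
    - [0, 0, 0.2, 0, 0, 0, 0.4]
    - [0, 0, 0.2, 0, 0, 0, 0.4]
    - [0, 0, 0, 0, 0, 0, 0.4]

```text
time_s: 5.55
position: [459.4, 314.1, -21.5]
tcp_rot: [-0.056, -3.14, 0.001]
force: [-0.9, -0.1, 0.2]
gripper_width: 59.8
grasp_force: 0.0
```

Request:
jog_arm:
  series:
    - [0, 0, 0, 0, 0, 0, 0.2]
    - [0, 0, 0, 0, 0, 0, 0]
    - [0, 0, 0, 0, 0, 0, -0.2]
    - [0, 0, 0, 0, 0, 0, -0.3]
    - [0, 0, 0, 0, 0, 0, -0.4]
    - [0, 0, 0, 0, 0, 0, -0.45]
    - [0, 0, 0, 0, 0, 0, -0.5]
    - [0, 0, 0, 0, 0, 0, -0.5]

```text
time_s: 6.35
position: [460.2, 314.4, -20.2]
tcp_rot: [0.056, 3.141, 0.0]
force: [0.6, 0.5, 5.3]
gripper_width: 26.1
grasp_force: 40.0
```

Request:
jog_arm:
  series:
    - [0, 0, -0.5, 0, 0, 0, -0.6]
    - [0, 0, -1, 0, 0, 0, -0.6]
    - [0, 0, -1, 0, 0, 0, -0.6]
    - [-0.6, -0.8, -1, 0, 0, 0.15, -0.6]
    - [-0.7, -1, -0.5, 0, 0, 0, -0.6]
    - [-0.7, -1, 0, 0, 0, 0, -0.6]
    - [-0.7, -1, 0, 0, 0, 0, -0.6]
    - [-0.7, -1, 0, 0, 0, 0, -0.6]
  force: 50

```text
time_s: 7.15
position: [523.1, 214.2, 59.7]
tcp_rot: [-0.084, -3.14, 0.0]
force: [0.2, 1.1, -1.8]
gripper_width: 25.8
grasp_force: 49.5
```

Request:
jog_arm:
  series:
    - [-0.7, -1, 0, 0, 0, 0, -0.6]
    - [-0.7, -1, 0, 0, 0, 0, -0.6]
    - [-0.7, -1, 0, 0, 0, 0, -0.6]
    - [-0.7, -1, 0, 0, 0, 0, -0.6]
    - [-0.7, -1, 0, 0, 0, 0, -0.6]
    - [-0.7, -1, 0, 0, 0, 0, -0.6]
    - [-0.7, -1, 0, 0, 0, 0, -0.6]
    - [0, 0, 0, 0, 0, 0, -0.6]

```text
time_s: 7.95
position: [615.7, 67.1, 59.6]
tcp_rot: [0.089, 3.138, -0.001]
force: [-0.3, -0.0, -0.2]
gripper_width: 26.0
grasp_force: 49.5
```

```bash
python3 -c "
from h import *
go(621.6,54.2,-3,-.053)
im=eyes.read_camera('side')
for c in blobs(im,(10,140,90),(28,255,255),20):
    u=c.mean(0)
    if 280<u[0]<340: print(u.round(1),c.min(0),c.max(0))
P=ctrl.get_state()['position']; print(proj('side',[P+[dx,-13.5,20+dz] for dx in(-28,28) for dz in (0,22)]))
"
```

```text
t 7.95 pos [615.7  67.1  59.6] toolx yaw 3.085 q6 -1.58 tilt [ 0.003 -0.001 -1.   ] w 26.0 f 49.5
turn z units -0.03 shift units [-0.32 -0.63  3.13]
[308.3 204.4] [276. 138.] [349. 273.]
[[293.5 166. ]
 [294.4 159.8]
 [315.3 163.6]
 [316.6 157.4]]
```

Request:
jog_arm:
  series:
    - [-0.32, -0.63, 0.4, 0, 0, 0, -0.6]
    - [0, 0, 0.8, 0, 0, 0, -0.6]
    - [0, 0, 0.8, 0, 0, 0, -0.6]
    - [0, 0, 0.5, 0, 0, 0, -0.6]
    - [0, 0, 0.25, 0, 0, 0, -0.6]
    - [0, 0, 0.1, 0, 0, 0, -0.6]
    - [0, 0, 0.05, 0, 0, 0, -0.6]
    - [0, 0, 0, 0, 0, 0, -0.6]

```text
time_s: 8.8
position: [619.5, 57.1, 1.8]
tcp_rot: [0.083, 3.14, -0.0]
force: [-0.2, 0.9, -0.7]
gripper_width: 25.7
grasp_force: 49.5
```

```bash
python3 -c "
from h import *
go(621.6,54.2,-4,-.053); print(ctrl.get_state()['force'])
"
```

```text
t 8.8 pos [619.5  57.1   1.8] toolx yaw 3.088 q6 -1.6 tilt [ 0.001 -0.    -1.   ] w 25.7 f 49.5
turn z units -0.0 shift units [-0.11 -0.14  0.29]
[-0.18545399  0.89554057 -0.7299166 ]
```

Request:
jog_arm:
  series:
    - [-0.11, -0.14, 0, 0, 0, 0, -0.6]
    - [0, 0, 0.1, 0, 0, 0, -0.6]
    - [0, 0, 0.08, 0, 0, 0, -0.6]
    - [0, 0, 0.06, 0, 0, 0, -0.6]
    - [0, 0, 0, 0, 0, 0, -0.6]
    - [0, 0, 0, 0, 0, 0, -0.6]
    - [0, 0, 0, 0, 0, 0, -0.6]
    - [0, 0, 0, 0, 0, 0, -0.6]

```text
time_s: 9.6
position: [621.2, 54.2, -3.3]
tcp_rot: [0.084, 3.14, -0.0]
force: [0.4, 0.2, -1.4]
gripper_width: 25.6
grasp_force: 49.5
```

```bash
python3 -c "
from h import *
go(621.6,54.2,-4,-.053); print(ctrl.get_state()['force'])
"
```

```text
t 9.6 pos [621.2  54.2  -3.3] toolx yaw 3.088 q6 -1.61 tilt [ 0. -0. -1.] w 25.6 f 49.5
turn z units -0.0 shift units [-0.02  0.    0.03]
[ 0.38768103  0.17126238 -1.38837324]
```

Request:
jog_arm:
  series:
    - [0, 0, 0.04, 0, 0, 0, -0.6]
    - [0, 0, 0, 0, 0, 0, -0.6]
    - [0, 0, 0.03, 0, 0, 0, -0.6]
    - [0, 0, 0, 0, 0, 0, -0.6]
    - [0, 0, 0, 0, 0, 0, -0.6]
    - [0, 0, 0, 0, 0, 0, -0.6]
    - [0, 0, 0, 0, 0, 0, -0.6]
    - [0, 0, 0, 0, 0, 0, -0.6]

```text
time_s: 10.4
position: [621.3, 54.1, -4.1]
tcp_rot: [0.084, 3.14, -0.0]
force: [-2.4, 0.6, 4.7]
gripper_width: 25.7
grasp_force: 50.2
```

Request:
jog_arm:
  series:
    - [0, 0, 0, 0, 0, 0, -0.3]
    - [0, 0, 0, 0, 0, 0, -0.15]
    - [0, 0, 0, 0, 0, 0, 0]
    - [0, 0, 0, 0, 0, 0, 0.1]
    - [0, 0, -0.5, 0, 0, 0, 0.1]
    - [0, 0, -1, 0, 0, 0, 0.1]
    - [0, 0, -1, 0, 0, 0, 0.1]
    - [0, 0, -1, 0, 0, 0, 0.1]

```text
time_s: 11.2
position: [621.2, 54.2, 66.5]
tcp_rot: [0.084, 3.14, -0.0]
force: [0.5, 0.2, 1.2]
gripper_width: 46.9
grasp_force: 0.0
```

```bash
python3 -c "
from h import *
go(462.3,110.2,60,-.245)
"
```

```text
t 11.2 pos [621.2  54.2  66.5] toolx yaw 3.088 q6 -1.61 tilt [ 0. -0. -1.] w 46.9 f 0.0
turn z units 1.6 shift units [8.39 0.79 0.32]
```

Request:
jog_arm:
  series:
    - [0, 0, 0, 0, 0, 0.8, 0.2]
    - [0, 0, 0, 0, 0, 0.8, 0.2]
    - [1, 0.1, 0, 0, 0, 0, 0.2]
    - [1, 0.1, 0, 0, 0, 0, 0.2]
    - [1, 0.1, 0, 0, 0, 0, 0.2]
    - [1, 0.1, 0, 0, 0, 0, 0.2]
    - [1, 0.1, 0, 0, 0, 0, 0.2]
    - [1, 0.1, 0, 0, 0, 0, 0.2]

```text
time_s: 12.0
position: [507.3, 95.2, 66.0]
tcp_rot: [0.384, 3.117, 0.0]
force: [-0.4, 0.7, -0.3]
gripper_width: 51.3
grasp_force: 0.0
```

Request:
jog_arm:
  series:
    - [0.9, 0.1, 0, 0, 0, 0, 0.2]
    - [0.9, 0.1, 0, 0, 0, 0, 0.2]
    - [0.6, 0, 0.1, 0, 0, 0, 0.2]
    - [0, 0, 0.3, 0, 0, 0, 0.2]
    - [0, 0, 0.3, 0, 0, 0, 0.2]
    - [0, 0, 0, 0, 0, 0, 0.2]
    - [0, 0, 0, 0, 0, 0, 0.2]
    - [0, 0, 0, 0, 0, 0, 0.2]

```text
time_s: 12.8
position: [462.8, 110.3, 51.1]
tcp_rot: [0.385, 3.117, 0.0]
force: [0.9, -0.2, 0.6]
gripper_width: 50.8
grasp_force: 0.0
```

```bash
python3 -c "
from h import *
go(462.3,110.2,-17,-.245)
im=eyes.read_camera('top')
for c in blobs(im,(10,140,90),(28,255,255),20):
    u=c.mean(0)
    if 100<u[1]<240 and len(c)<300: print(u.round(1),rect(cast('top',c,12)),rect(cast('top',c,27)))
cv2.imwrite('pics/f.png',cv2.resize(im[90:220,100:420,::-1],None,fx=2.5,fy=2.5,interpolation=cv2.INTER_CUBIC))
"
```

```text
t 12.8 pos [462.8 110.3  51.1] toolx yaw 2.896 q6 -1.33 tilt [ 0.001 -0.    -1.   ] w 50.8 f 0.0
turn z units -0.01 shift units [ 0.03 -0.01  3.4 ]
[391.1 208. ] [ 4.44104e+02 -3.09277e+02 -8.50000e-02  8.30200e+01  4.84310e+01] [ 4.42419e+02 -3.03953e+02 -8.50000e-02  8.16060e+01  4.76060e+01]
[294.1 195.1] [ 4.70455e+02 -8.64880e+01 -4.16000e-01  6.71610e+01  3.27770e+01] [ 4.68322e+02 -8.49590e+01 -4.16000e-01  6.60170e+01  3.22190e+01]
[451.  182.5] [ 5.09783e+02 -4.57224e+02 -4.02000e-01  2.19021e+02  2.63920e+01] [ 5.06980e+02 -4.49381e+02 -4.02000e-01  2.15290e+02  2.59430e+01]
[234.4 128.9] [6.2503e+02 5.3799e+01 2.3000e-02 5.3849e+01 2.5892e+01] [6.20264e+02 5.29380e+01 2.30000e-02 5.29320e+01 2.54500e+01]
```

View pics/f.png

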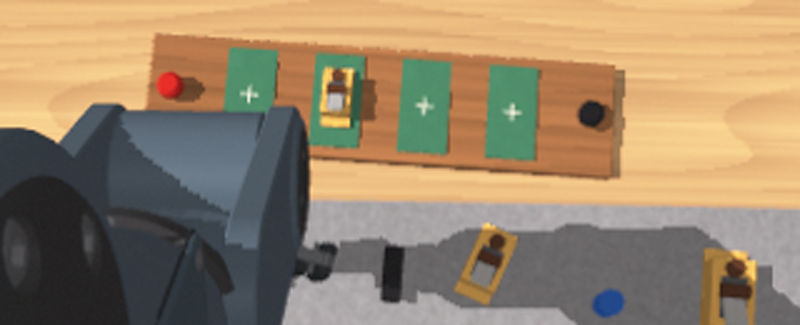

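Request:
jog_arm:
  series:
    - [0, 0, 0.9, 0, 0, 0, 0.2]
    - [0, 0, 0.9, 0, 0, 0, 0.2]
    - [0, 0, 0.8, 0, 0, 0, 0.2]
    - [0, 0, 0.5, 0, 0, 0, 0.2]
    - [0, 0, 0.25, 0, 0, 0, 0.2]
    - [0, 0, 0, 0, 0, 0, 0.1]
    - [0, 0, 0, 0, 0, 0, 0]
    - [0, 0, 0, 0, 0, 0, -0.2]
  force: 40

```text
time_s: 13.65
position: [462.6, 110.5, -15.2]
tcp_rot: [0.384, 3.117, 0.0]
force: [-0.0, 0.1, 0.1]
gripper_width: 34.1
grasp_force: 0.0
```

Request:
jog_arm:
  series:
    - [0, 0, 0, 0, 0, 0, -0.3]
    - [0, 0, 0, 0, 0, 0, -0.4]
    - [0, 0, 0, 0, 0, 0, -0.45]
    - [0, 0, 0, 0, 0, 0, -0.5]
    - [0, 0, 0, 0, 0, 0, -0.55]
    - [0, 0, 0, 0, 0, 0, -0.65]
    - [0, 0, 0, 0, 0, 0, -0.7]
    - [0, 0, 0, 0, 0, 0, -0.7]

```text
time_s: 14.45
position: [462.2, 110.5, -15.5]
tcp_rot: [0.384, 3.118, 0.0]
force: [-0.3, 0.0, 5.3]
gripper_width: 19.1
grasp_force: 39.8
```

```bash
python3 -c "
from h import *
go(626.7,136,60,-.053)
"
```

```text
t 14.45 pos [462.2 110.5 -15.5] toolx yaw 2.896 q6 -1.33 tilt [ 0.  0. -1.] w 19.1 f 39.8
turn z units -1.6 shift units [-8.15  1.71 -3.77]
```

Request:
jog_arm:
  series:
    - [0, 0, -0.5, 0, 0, 0, -0.7]
    - [0, 0, -1, 0, 0, 0, -0.7]
    - [0, 0, -1, 0, 0, -0.8, -0.7]
    - [0, 0, -1, 0, 0, -0.8, -0.7]
    - [-0.8, 0.2, -0.3, 0, 0, 0, -0.7]
    - [-1, 0.2, 0, 0, 0, 0, -0.7]
    - [-1, 0.2, 0, 0, 0, 0, -0.7]
    - [-1, 0.2, 0, 0, 0, 0, -0.7]
  force: 50

```text
time_s: 15.25
position: [539.3, 122.5, 60.7]
tcp_rot: [-0.084, -3.14, 0.0]
force: [-0.0, 0.8, -0.6]
gripper_width: 18.3
grasp_force: 49.7
```

Request:
jog_arm:
  series:
    - [-1, 0.2, 0, 0, 0, 0, -0.7]
    - [-1, 0.2, 0, 0, 0, 0, -0.7]
    - [-1, 0.2, 0, 0, 0, 0, -0.7]
    - [-0.9, 0.3, 0, 0, 0, 0, -0.7]
    - [-0.5, 0.2, 0, 0, 0, 0, -0.7]
    - [0, 0, 0.5, 0, 0, 0, -0.7]
    - [0, 0, 0.3, 0, 0, 0, -0.7]
    - [0, 0, 0, 0, 0, 0, -0.7]

```text
time_s: 16.05
position: [624.9, 139.5, 42.3]
tcp_rot: [-0.084, -3.135, 0.001]
force: [-0.0, -0.5, 0.4]
gripper_width: 18.4
grasp_force: 49.7
```

```bash
python3 -c "
from h import *
go(626.5,136,2,-.053)
"
```

```text
t 16.05 pos [624.9 139.5  42.3] toolx yaw 3.088 q6 -1.47 tilt [-0.006 -0.    -1.   ] w 18.4 f 49.7
turn z units -0.0 shift units [-0.1  -0.17  2.01]
```

Request:
jog_arm:
  series:
    - [-0.1, -0.17, 0, 0, 0, 0, -0.7]
    - [0, 0, 0.6, 0, 0, 0, -0.7]
    - [0, 0, 0.6, 0, 0, 0, -0.7]
    - [0, 0, 0.4, 0, 0, 0, -0.7]
    - [0, 0, 0.3, 0, 0, 0, -0.7]
    - [0, 0, 0, 0, 0, 0, -0.7]
    - [0, 0, 0, 0, 0, 0, -0.7]
    - [0, 0, 0, 0, 0, 0, -0.7]

```text
time_s: 16.85
position: [630.1, 136.2, 6.6]
tcp_rot: [0.084, 3.14, 0.0]
force: [0.4, -0.4, 0.2]
gripper_width: 18.2
grasp_force: 49.7
```

```bash
python3 -c "
from h import *
go(626.5,136,0,-.053)
"
```

```text
t 16.85 pos [630.1 136.2   6.6] toolx yaw 3.088 q6 -1.48 tilt [ 0.001  0.    -1.   ] w 18.2 f 49.7
turn z units -0.0 shift units [ 0.18 -0.02  0.33]
```

Request:
jog_arm:
  series:
    - [0.18, -0.02, 0, 0, 0, 0, -0.7]
    - [0, 0, 0.15, 0, 0, 0, -0.7]
    - [0, 0, 0.1, 0, 0, 0, -0.7]
    - [0, 0, 0.05, 0, 0, 0, -0.7]
    - [0, 0, 0, 0, 0, 0, -0.7]
    - [0, 0, 0.03, 0, 0, 0, -0.7]
    - [0, 0, 0, 0, 0, 0, -0.7]
    - [0, 0, 0, 0, 0, 0, -0.7]

```text
time_s: 17.65
position: [625.9, 136.0, 0.6]
tcp_rot: [-0.084, -3.14, 0.0]
force: [-1.8, 0.1, 6.9]
gripper_width: 18.6
grasp_force: 50.6
```

Request:
jog_arm:
  series:
    - [0, 0, 0, 0, 0, 0, -0.4]
    - [0, 0, 0, 0, 0, 0, -0.25]
    - [0, 0, 0, 0, 0, 0, -0.1]
    - [0, 0, 0, 0, 0, 0, 0.1]
    - [0, 0, -0.5, 0, 0, 0, 0.1]
    - [0, 0, -1, 0, 0, 0, 0.1]
    - [0, 0, -1, 0, 0, 0, 0.1]
    - [0, 0, -1, 0, 0, 0, 0.1]

```text
time_s: 18.45
position: [626.2, 136.0, 70.8]
tcp_rot: [0.084, 3.14, 0.0]
force: [-0.1, -0.0, -0.0]
gripper_width: 46.9
grasp_force: 0.0
```

```bash
python3 -c "
from h import *
go(471,-86.5,50,-.42)
"
```

```text
t 18.45 pos [626.2 136.   70.8] toolx yaw 3.088 q6 -1.48 tilt [ 0.  0. -1.] w 46.9 f 0.0
turn z units 3.06 shift units [  2.55 -13.32   1.04]
```

Request:
jog_arm:
  series:
    - [0, 0, 0, 0, 0, 1, 0.6]
    - [0, 0, 0, 0, 0, 1, 0.6]
    - [0, 0, 0, 0, 0, 1, 0.6]
    - [0.2, -1, 0, 0, 0, 0.06, 0.6]
    - [0.2, -1, 0, 0, 0, 0, 0.6]
    - [0.2, -1, 0, 0, 0, 0, 0.6]
    - [0.2, -1, 0, 0, 0, 0, 0.6]
    - [0.2, -1, 0, 0, 0, 0, 0.6]

```text
time_s: 19.25
position: [567.0, 52.2, 70.4]
tcp_rot: [0.655, 3.071, 0.0]
force: [1.1, 0.3, 0.4]
gripper_width: 68.1
grasp_force: 0.0
```

Request:
jog_arm:
  series:
    - [0.2, -1, 0.2, 0, 0, 0, 0.6]
    - [0.2, -1, 0.2, 0, 0, 0, 0.6]
    - [0.2, -1, 0.2, 0, 0, 0, 0.6]
    - [0.2, -1, 0.2, 0, 0, 0, 0.6]
    - [0.2, -1, 0.2, 0, 0, 0, 0.6]
    - [0.2, -1, 0, 0, 0, 0, 0.6]
    - [0.2, -1, 0, 0, 0, 0, 0.6]
    - [0, -0.3, 0, 0, 0, 0, 0.6]

```text
time_s: 20.05
position: [481.1, -70.2, 50.1]
tcp_rot: [-0.659, -3.071, 0.0]
force: [-0.8, 0.1, -0.4]
gripper_width: 68.7
grasp_force: 0.0
```

Request:
jog_arm:
  series:
    - [0, 0, 0, 0, 0, 0, 0.6]
    - [0, 0, 0, 0, 0, 0, 0.6]
    - [0, 0, 0, 0, 0, 0, 0.6]
    - [0, 0, 0, 0, 0, 0, 0.6]
    - [0, 0, 0, 0, 0, 0, 0.6]
    - [0, 0, 0, 0, 0, 0, 0.6]
    - [0, 0, 0, 0, 0, 0, 0.6]
    - [0, 0, 0, 0, 0, 0, 0.6]

```text
time_s: 20.85
position: [482.0, -69.0, 49.6]
tcp_rot: [-0.656, -3.072, -0.0]
force: [-0.4, 0.2, 0.1]
gripper_width: 68.7
grasp_force: 0.0
```

```bash
python3 -c "
from h import *
go(471,-86.5,-18,-.42)
im=eyes.read_camera('top')
for c in blobs(im,(10,140,90),(28,255,255),20):
    u=c.mean(0)
    if 100<u[1]<240 and len(c)<150: print(u.round(1),rect(cast('top',c,13)),rect(cast('top',c,26)))
"
```

```text
t 20.85 pos [482.  -69.   49.6] toolx yaw 2.721 q6 -1.52 tilt [-0.  0. -1.] w 68.7 f 0.0
turn z units -0.0 shift units [ 0.15 -1.02  3.38]
```

Request:
jog_arm:
  series:
    - [0.15, -1, 0, 0, 0, 0, 0.6]
    - [0, 0, 0.4, 0, 0, 0, 0.6]
    - [0, 0, 0.8, 0, 0, 0, 0.6]
    - [0, 0, 0.8, 0, 0, 0, 0.6]
    - [0, 0, 0.8, 0, 0, 0, 0.6]
    - [0, 0, 0.5, 0, 0, 0, 0.6]
    - [0, 0, 0, 0, 0, 0, 0.6]
    - [0, 0, 0, 0, 0, 0, 0.6]
  force: 40

```text
time_s: 21.7
position: [471.1, -86.0, -16.5]
tcp_rot: [-0.656, -3.072, -0.0]
force: [0.2, 0.4, -0.6]
gripper_width: 68.2
grasp_force: 0.0
```

```bash
python3 -c "
from h import *
go(471,-86.5,-18,-.42); print(ctrl.get_state()['force'])
"
```

```text
t 21.7 pos [471.1 -86.  -16.5] toolx yaw 2.721 q6 -1.56 tilt [-0.  0. -1.] w 68.2 f 0.0
turn z units -0.01 shift units [-0.01 -0.03  0.07]
[ 0.22259116  0.38825662 -0.56676653]
```

Request:
jog_arm:
  series:
    - [0, 0, 0.05, 0, 0, 0, 0.3]
    - [0, 0, 0, 0, 0, 0, 0.1]
    - [0, 0, 0, 0, 0, 0, 0]
    - [0, 0, 0, 0, 0, 0, -0.1]
    - [0, 0, 0, 0, 0, 0, -0.2]
    - [0, 0, 0, 0, 0, 0, -0.3]
    - [0, 0, 0, 0, 0, 0, -0.4]
    - [0, 0, 0, 0, 0, 0, -0.4]

```text
time_s: 22.5
position: [471.3, -86.0, -16.9]
tcp_rot: [0.656, 3.072, 0.0]
force: [0.2, 1.8, 6.0]
gripper_width: 33.0
grasp_force: 41.1
```

```bash
python3 -c "
from h import *
go(617.8,-27.7,60,-.053); print(ctrl.get_state()['force'])
"
```

```text
t 22.5 pos [471.3 -86.  -16.9] toolx yaw 2.721 q6 -1.56 tilt [ 0.001 -0.    -1.   ] w 33.0 f 41.1
turn z units -3.06 shift units [-7.16  3.3  -3.84]
[0.21340205 1.83922659 6.03965453]
```

Request:
jog_arm:
  series:
    - [0, 0, -0.5, 0, 0, 0, -0.5]
    - [0, 0, -1, 0, 0, 0, -0.5]
    - [0, 0, -1, 0, 0, 0, -0.5]
    - [0, 0, -1, 0, 0, -0.8, -0.5]
    - [0, 0, -0.3, 0, 0, -0.8, -0.5]
    - [0, 0, 0, 0, 0, -0.8, -0.5]
    - [0, 0, 0, 0, 0, -0.66, -0.5]
    - [-0.5, 0.2, 0, 0, 0, 0, -0.5]
  force: 60

```text
time_s: 23.3
position: [479.4, -82.2, 58.6]
tcp_rot: [-0.086, -3.137, -0.002]
force: [-0.5, 0.3, -3.1]
gripper_width: 32.9
grasp_force: 61.7
```

Request:
jog_arm:
  series:
    - [-0.9, 0.4, 0, 0, 0, 0, -0.5]
    - [-0.9, 0.4, 0, 0, 0, 0, -0.5]
    - [-0.9, 0.4, 0, 0, 0, 0, -0.5]
    - [-0.9, 0.4, 0, 0, 0, 0, -0.5]
    - [-0.9, 0.4, 0, 0, 0, 0, -0.5]
    - [-0.9, 0.4, 0, 0, 0, 0, -0.5]
    - [-0.9, 0.4, 0, 0, 0, 0, -0.5]
    - [-0.3, 0.3, 0, 0, 0, 0, -0.5]

```text
time_s: 24.1
position: [618.9, -27.2, 58.5]
tcp_rot: [0.085, 3.138, -0.001]
force: [0.5, -0.4, -2.3]
gripper_width: 32.7
grasp_force: 61.7
```

Request:
jog_arm:
  series:
    - [0, 0, 0.3, 0, 0, 0, -0.5]
    - [0, 0, 0.4, 0, 0, 0, -0.5]
    - [0, 0, 0.4, 0, 0, 0, -0.5]
    - [0, 0, 0.4, 0, 0, 0, -0.5]
    - [0, 0, 0.3, 0, 0, 0, -0.5]
    - [0, 0, 0, 0, 0, 0, -0.5]
    - [0, 0, 0, 0, 0, 0, -0.5]
    - [0, 0, 0, 0, 0, 0, -0.5]

```text
time_s: 24.9
position: [616.7, -27.9, 22.9]
tcp_rot: [0.084, 3.14, -0.0]
force: [-0.9, -0.3, -2.9]
gripper_width: 33.0
grasp_force: 61.7
```

```bash
python3 -c "
from h import *
go(617.8,-27.7,1,-.053)
"
```

```text
t 24.9 pos [616.7 -27.9  22.9] toolx yaw 3.088 q6 -1.74 tilt [ 0.001 -0.    -1.   ] w 33.0 f 61.7
turn z units -0.0 shift units [-0.05  0.01  1.1 ]
```

Request:
jog_arm:
  series:
    - [-0.05, 0.01, 0.4, 0, 0, 0, -0.5]
    - [0, 0, 0.4, 0, 0, 0, -0.5]
    - [0, 0, 0.2, 0, 0, 0, -0.5]
    - [0, 0, 0.1, 0, 0, 0, -0.5]
    - [0, 0, 0.05, 0, 0, 0, -0.5]
    - [0, 0, 0, 0, 0, 0, -0.5]
    - [0, 0, 0, 0, 0, 0, -0.5]
    - [0, 0, 0, 0, 0, 0, -0.5]

```text
time_s: 25.7
position: [617.7, -27.7, -0.2]
tcp_rot: [0.084, 3.14, -0.0]
force: [-0.6, 1.1, -3.1]
gripper_width: 32.5
grasp_force: 61.8
```

Request:
jog_arm:
  series:
    - [0, 0, 0.05, 0, 0, 0, -0.5]
    - [0, 0, 0, 0, 0, 0, -0.5]
    - [0, 0, 0.03, 0, 0, 0, -0.5]
    - [0, 0, 0, 0, 0, 0, -0.5]
    - [0, 0, 0, 0, 0, 0, -0.5]
    - [0, 0, 0, 0, 0, 0, -0.5]
    - [0, 0, 0, 0, 0, 0, -0.5]
    - [0, 0, 0, 0, 0, 0, -0.5]

```text
time_s: 26.5
position: [617.8, -27.7, -0.8]
tcp_rot: [0.084, 3.139, -0.0]
force: [-1.9, -0.4, 5.6]
gripper_width: 32.7
grasp_force: 62.9
```

Request:
jog_arm:
  series:
    - [0, 0, 0, 0, 0, 0, -0.15]
    - [0, 0, 0, 0, 0, 0, 0]
    - [0, 0, 0, 0, 0, 0, 0.15]
    - [0, 0, 0, 0, 0, 0, 0.25]
    - [0, 0, -0.5, 0, 0, 0, 0.25]
    - [0, 0, -1, 0, 0, 0, 0.25]
    - [0, 0, -1, 0, 0, 0, 0.25]
    - [0, 0, -1, 0, 0, 0, 0.25]

```text
time_s: 27.3
position: [617.4, -27.6, 69.2]
tcp_rot: [0.084, 3.14, -0.0]
force: [0.7, 0.8, -0.1]
gripper_width: 53.2
grasp_force: 0.0
```

```bash
python3 -c "
from h import *
go(443.8,-308,60,-.085)
im=eyes.read_camera('top')
for c in blobs(im,(10,140,90),(28,255,255),20):
    u=c.mean(0)
    if 100<u[1]<240 and len(c)<220: print(u.round(1),rect(cast('top',c,15)),rect(cast('top',c,27)))
im=eyes.read_camera('side')
for c in blobs(im,(10,140,90),(28,255,255),20):
    u=c.mean(0)
    if 200<u[0]<340 and 120<u[1]<360 and len(c)<220: print(u.round(1),rect(cast('side',c,15)),rect(cast('side',c,27)))
"
```

```text
t 27.3 pos [617.4 -27.6  69.2] toolx yaw 3.088 q6 -1.74 tilt [ 0. -0. -1.] w 53.2 f 0.0
turn z units 0.26 shift units [  7.46 -14.7    0.46]
[390.8 209.5] [ 4.42975e+02 -3.08201e+02 -8.50000e-02  8.20590e+01  4.83790e+01] [ 4.41638e+02 -3.03943e+02 -8.50000e-02  8.09370e+01  4.77180e+01]
[451.  182.5] [ 5.09133e+02 -4.55878e+02 -4.05000e-01  2.18285e+02  2.52820e+01] [ 5.06892e+02 -4.49600e+02 -4.05000e-01  2.15301e+02  2.49360e+01]
[262.  329.5] [ 4.44848e+02 -3.06623e+02 -9.20000e-02  8.14910e+01  4.71570e+01] [ 4.43879e+02 -3.10565e+02 -9.20000e-02  8.01140e+01  4.63600e+01]
[305.5 181.1] [ 6.24533e+02  5.78820e+01 -6.60000e-02  5.35730e+01  2.81010e+01] [ 6.20527e+02  4.77800e+01 -6.60000e-02  5.26680e+01  2.76260e+01]
```

Request:
jog_arm:
  series:
    - [0.5, -1, 0, 0, 0, 0.26, 0.8]
    - [0.5, -1, 0, 0, 0, 0, 0.8]
    - [0.5, -1, 0, 0, 0, 0, 0.8]
    - [0.5, -1, 0, 0, 0, 0, 0.8]
    - [0.5, -1, 0, 0, 0, 0, 0.8]
    - [0.5, -1, 0, 0, 0, 0, 0.8]
    - [0.5, -1, 0, 0, 0, 0, 0.8]
    - [0.5, -1, 0, 0, 0, 0, 0.8]

```text
time_s: 28.2
position: [523.9, -181.2, 67.5]
tcp_rot: [-0.133, -3.138, -0.001]
force: [-0.0, -0.4, -0.0]
gripper_width: 76.9
grasp_force: 0.0
```

Request:
jog_arm:
  series:
    - [0.5, -1, 0, 0, 0, 0, 0.8]
    - [0.5, -1, 0, 0, 0, 0, 0.8]
    - [0.5, -1, 0, 0, 0, 0, 0.8]
    - [0.5, -1, 0, 0, 0, 0, 0.8]
    - [0.5, -1, 0, 0, 0, 0, 0.8]
    - [0.5, -0.9, 0, 0, 0, 0, 0.8]
    - [0.4, -0.6, 0, 0, 0, 0, 0.8]
    - [0, 0, 0, 0, 0, 0, 0.8]

```text
time_s: 29.0
position: [445.0, -305.6, 67.7]
tcp_rot: [-0.137, -3.138, -0.0]
force: [1.3, 1.3, 0.3]
gripper_width: 76.9
grasp_force: 0.0
```

Request:
jog_arm:
  series:
    - [0, 0, 0.1, 0, 0, 0, 0.8]
    - [0, 0, 0.1, 0, 0, 0, 0.8]
    - [0, 0, 0.1, 0, 0, 0, 0.8]
    - [0, 0, 0, 0, 0, 0, 0.8]
    - [0, 0, 0, 0, 0, 0, 0.8]
    - [0, 0, 0, 0, 0, 0, 0.8]
    - [0, 0, 0, 0, 0, 0, 0.8]
    - [0, 0, 0, 0, 0, 0, 0.8]

```text
time_s: 29.8
position: [446.1, -304.5, 62.1]
tcp_rot: [0.133, 3.139, -0.0]
force: [1.1, 1.2, -0.0]
gripper_width: 77.1
grasp_force: 0.0
```

```bash
python3 -c "
from h import *
go(443.9,-307.5,-16,-.088)
"
```

```text
t 29.8 pos [ 446.1 -304.5   62.1] toolx yaw 3.057 q6 -2.29 tilt [ 0. -0. -1.] w 77.1 f 0.0
turn z units 0.03 shift units [ 0.1  -0.16  3.91]
```

Request:
jog_arm:
  series:
    - [0.1, -0.16, 0.5, 0, 0, 0.03, 0.8]
    - [0, 0, 0.9, 0, 0, 0, 0.8]
    - [0, 0, 0.9, 0, 0, 0, 0.8]
    - [0, 0, 0.9, 0, 0, 0, 0.8]
    - [0, 0, 0.5, 0, 0, 0, 0.8]
    - [0, 0, 0.2, 0, 0, 0, 0.8]
    - [0, 0, 0, 0, 0, 0, 0.5]
    - [0, 0, 0, 0, 0, 0, 0.3]
  force: 40

```text
time_s: 30.6
position: [444.0, -307.8, -15.6]
tcp_rot: [0.139, 3.138, -0.001]
force: [0.3, -0.3, 0.0]
gripper_width: 55.6
grasp_force: 0.0
```

Request:
jog_arm:
  series:
    - [0, 0, 0, 0, 0, 0, 0.2]
    - [0, 0, 0, 0, 0, 0, 0.15]
    - [0, 0, 0, 0, 0, 0, 0.1]
    - [0, 0, 0, 0, 0, 0, 0]
    - [0, 0, 0, 0, 0, 0, -0.1]
    - [0, 0, 0, 0, 0, 0, -0.2]
    - [0, 0, 0, 0, 0, 0, -0.3]
    - [0, 0, 0, 0, 0, 0, -0.3]

```text
time_s: 31.4
position: [443.9, -307.5, -15.5]
tcp_rot: [0.139, 3.138, -0.0]
force: [0.1, 1.1, 5.5]
gripper_width: 40.2
grasp_force: 43.1
```

```bash
python3 -c "
from h import *
go(613.6,-109.7,70,-.053); print(ctrl.get_state()['force'])
"
```

```text
t 31.4 pos [ 443.9 -307.5  -15.5] toolx yaw 3.053 q6 -2.3 tilt [ 0. -0. -1.] w 40.2 f 43.1
turn z units -0.29 shift units [-7.95 10.32 -4.27]
[0.07392201 1.07306862 5.50401936]
```

Request:
jog_arm:
  series:
    - [0, 0, -0.5, 0, 0, 0, -0.3]
    - [0, 0, -1, 0, 0, 0, -0.3]
    - [0, 0, -1, 0, 0, -0.29, -0.3]
    - [0, 0, -1, 0, 0, 0, -0.3]
    - [-0.4, 0.5, -0.7, 0, 0, 0, -0.3]
    - [-0.75, 1, 0, 0, 0, 0, -0.3]
    - [-0.75, 1, 0, 0, 0, 0, -0.3]
    - [-0.75, 1, 0, 0, 0, 0, -0.3]
  force: 60

```text
time_s: 32.2
position: [500.1, -239.4, 67.8]
tcp_rot: [-0.085, -3.139, -0.001]
force: [-0.6, 0.4, -4.7]
gripper_width: 39.7
grasp_force: 63.7
```

Request:
jog_arm:
  series:
    - [-0.75, 1, 0, 0, 0, 0, -0.3]
    - [-0.75, 1, 0, 0, 0, 0, -0.3]
    - [-0.75, 1, 0, 0, 0, 0, -0.3]
    - [-0.75, 1, 0, 0, 0, 0, -0.3]
    - [-0.75, 1, 0, 0, 0, 0, -0.3]
    - [-0.75, 1, 0, 0, 0, 0, -0.3]
    - [-0.4, 0.5, 0, 0, 0, 0, -0.3]
    - [-0.2, 0.2, 0, 0, 0, 0, -0.3]

```text
time_s: 33.0
position: [609.3, -110.9, 67.5]
tcp_rot: [-0.081, -3.139, -0.0]
force: [0.1, 0.2, -4.0]
gripper_width: 39.7
grasp_force: 63.6
```

Request:
jog_arm:
  series:
    - [0, 0, 0.3, 0, 0, 0, -0.3]
    - [0, 0, 0.5, 0, 0, 0, -0.3]
    - [0, 0, 0.4, 0, 0, 0, -0.3]
    - [0, 0, 0, 0, 0, 0, -0.3]
    - [0, 0, 0, 0, 0, 0, -0.3]
    - [0, 0, 0, 0, 0, 0, -0.3]
    - [0, 0, 0, 0, 0, 0, -0.3]
    - [0, 0, 0, 0, 0, 0, -0.3]

```text
time_s: 33.8
position: [609.7, -112.2, 44.4]
tcp_rot: [0.084, 3.14, -0.0]
force: [0.2, -0.1, -4.8]
gripper_width: 39.4
grasp_force: 63.5
```

```bash
python3 -c "
from h import *
go(613.6,-109.7,3,-.053)
"
```

```text
t 33.8 pos [ 609.7 -112.2   44.4] toolx yaw 3.088 q6 -1.88 tilt [ 0.001 -0.    -1.   ] w 39.4 f 63.5
turn z units -0.0 shift units [-0.19  0.13  2.07]
```

Request:
jog_arm:
  series:
    - [-0.19, 0.13, 0, 0, 0, 0, -0.3]
    - [0, 0, 0.6, 0, 0, 0, -0.3]
    - [0, 0, 0.6, 0, 0, 0, -0.3]
    - [0, 0, 0.5, 0, 0, 0, -0.3]
    - [0, 0, 0.3, 0, 0, 0, -0.3]
    - [0, 0, 0, 0, 0, 0, -0.3]
    - [0, 0, 0, 0, 0, 0, -0.3]
    - [0, 0, 0, 0, 0, 0, -0.3]

```text
time_s: 34.6
position: [613.8, -109.8, 4.4]
tcp_rot: [0.084, 3.14, -0.0]
force: [1.3, -0.4, -3.6]
gripper_width: 40.1
grasp_force: 63.6
```

```bash
python3 -c "
from h import *
go(613.6,-109.7,0.5,-.053)
"
```

```text
t 34.6 pos [ 613.8 -109.8    4.4] toolx yaw 3.088 q6 -1.87 tilt [ 0.001 -0.    -1.   ] w 40.1 f 63.6
turn z units -0.0 shift units [0.01 0.01 0.19]
```

Request:
jog_arm:
  series:
    - [0, 0, 0.1, 0, 0, 0, -0.3]
    - [0, 0, 0.04, 0, 0, 0, -0.3]
    - [0, 0, 0, 0, 0, 0, -0.3]
    - [0, 0, 0.03, 0, 0, 0, -0.3]
    - [0, 0, 0, 0, 0, 0, -0.3]
    - [0, 0, 0.02, 0, 0, 0, -0.3]
    - [0, 0, 0, 0, 0, 0, -0.3]
    - [0, 0, 0, 0, 0, 0, -0.3]

```text
time_s: 35.4
position: [613.4, -109.7, 0.7]
tcp_rot: [0.084, 3.14, -0.0]
force: [-1.3, 0.1, 1.4]
gripper_width: 39.5
grasp_force: 64.1
```

Request:
jog_arm:
  series:
    - [0, 0, 0.01, 0, 0, 0, 0.05]
    - [0, 0, 0, 0, 0, 0, 0.2]
    - [0, 0, 0, 0, 0, 0, 0.3]
    - [0, 0, 0, 0, 0, 0, 0.37]
    - [0, 0, -0.5, 0, 0, 0, 0.37]
    - [0, 0, -1, 0, 0, 0, 0.37]
    - [0, 0, -1, 0, 0, 0, 0.37]
    - [0, 0, -1, 0, 0, 0, 0.37]

```text
time_s: 36.2
position: [613.4, -109.7, 71.3]
tcp_rot: [0.084, 3.14, -0.0]
force: [-0.5, 0.5, 0.2]
gripper_width: 58.4
grasp_force: 0.0
```

Request:
jog_arm:
  series:
    - [0, 0, -1, 0, 0, 0, 0.37]
    - [1, 0, -1, 0, 0, 0, 0.37]
    - [1, -1, -0.5, 0, 0, 0, 0.37]
    - [1, -1, 0, 0, 0, 0, 0.37]
    - [1, -1, 0, 0, 0, 0, 0.37]
    - [1, -1, 0, 0, 0, 0, 0.37]
    - [1, -1, 0, 0, 0, 0, 0.37]
    - [1, -1, 0, 0, 0, 0, 0.37]

```text
time_s: 37.0
position: [466.5, -222.8, 120.9]
tcp_rot: [0.083, 3.139, -0.001]
force: [-0.4, -0.0, 0.1]
gripper_width: 58.6
grasp_force: 0.0
```

Request:
jog_arm:
  series:
    - [0, -1, 0, 0, 0, 0, 0.37]
    - [0, -1, 0, 0, 0, 0, 0.37]
    - [0, -1, 0, 0, 0, 0, 0.37]
    - [0, -1, 0, 0, 0, 0, 0.37]
    - [0, 0, 0, 0, 0, 0, 0.37]
    - [0, 0, 0, 0, 0, 0, 0.37]
    - [0, 0, 0, 0, 0, 0, 0.37]
    - [0, 0, 0, 0, 0, 0, 0.37]

```text
time_s: 37.8
position: [462.7, -300.7, 119.9]
tcp_rot: [-0.082, -3.14, -0.001]
force: [0.5, 0.8, -1.1]
gripper_width: 58.6
grasp_force: 0.0
```

```bash
python3 -c "
from h import *
H=[41,34,27,20]
for n in('top','side'):
  im=eyes.read_camera(n)
  r=(slice(95,170),slice(150,360)) if n=='top' else (slice(120,290),slice(260,360))
  for c in blobs(im,(10,140,90),(28,255,255),20):
    u=c.mean(0)
    if r[1].start<u[0]<r[1].stop and r[0].start<u[1]<r[0].stop and len(c)<150: print(n,u.round(1),rect(cast(n,c,29)))
  cv2.imwrite('pics/g%s.png'%n,cv2.resize(im[r[0],r[1],::-1],None,fx=3.5,fy=3.5,interpolation=cv2.INTER_CUBIC))
"
```

```text
top [266.8 125.4] [ 6.29247e+02 -1.79330e+01 -5.33000e-01  5.67270e+01  2.36490e+01]
side [322. 205.] [639.529 -34.777   1.486  31.304  17.703]
```

View pics/gtop.png

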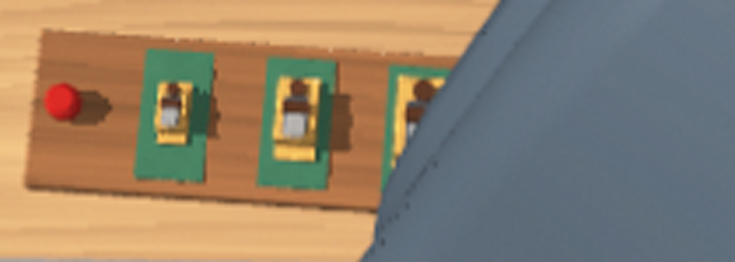

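View pics/gside.png

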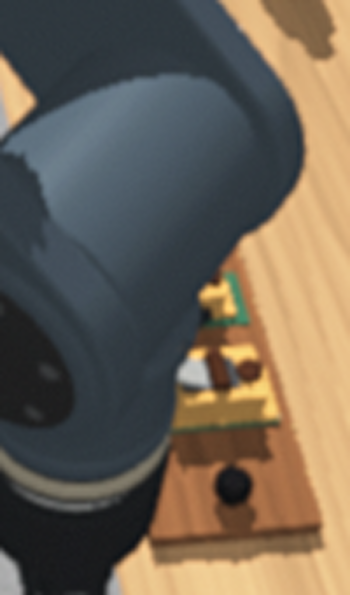

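Request:
jog_arm:
  series:
    - [0, -1, -0.5, 0, 0, 0, 0.37]
    - [0, -1, -0.5, 0, 0, 0, 0.37]
    - [0, -1, -0.5, 0, 0, 0, 0.37]
    - [0.5, -1, -0.5, 0, 0, 0, 0.37]
    - [0.5, -1, 0, 0, 0, 0, 0.37]
    - [0.5, -1, 0, 0, 0, 0, 0.37]
    - [0.5, -1, 0, 0, 0, 0, 0.37]
    - [0.5, -1, 0, 0, 0, 0, 0.37]

```text
time_s: 38.7
position: [404.1, -459.1, 160.0]
tcp_rot: [-0.083, -3.14, -0.001]
force: [-0.3, -1.2, 0.1]
gripper_width: 58.5
grasp_force: 0.0
```

Request:
jog_arm:
  series:
    - [0.6, -1, 0, 0, 0, -0.8, 0.37]
    - [0.6, -1, 0, 0, 0, -0.8, 0.37]
    - [0.6, -1, 0, 0, 0, -0.8, 0.37]
    - [0.6, -1, 0, 0, 0, -0.8, 0.37]
    - [0, 0, 0, 0, 0, 0, 0.37]
    - [0, 0, 0, 0, 0, 0, 0.37]
    - [0, 0, 0, 0, 0, 0, 0.37]
    - [0, 0, 0, 0, 0, 0, 0.37]

```text
time_s: 39.5
position: [395.1, -521.5, 157.2]
tcp_rot: [0.394, -3.054, 0.043]
force: [-0.4, 0.4, 0.0]
gripper_width: 58.1
grasp_force: 0.0
```

```bash
python3 -c "
from h import *
for n in('top','side'):
  im=eyes.read_camera(n)
  r=(slice(95,170),slice(150,360)) if n=='top' else (slice(120,290),slice(260,360))
  for c in blobs(im,(10,140,90),(28,255,255),20):
    u=c.mean(0)
    if r[1].start<u[0]<r[1].stop and r[0].start<u[1]<r[0].stop and len(c)<170: print(n,u.round(1),rect(cast(n,c,29)))
  cv2.imwrite('pics/h%s.png'%n,cv2.resize(im[r[0],r[1],::-1],None,fx=3.5,fy=3.5,interpolation=cv2.INTER_CUBIC))
"
```

```text
(no output)
```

View pics/htop.png

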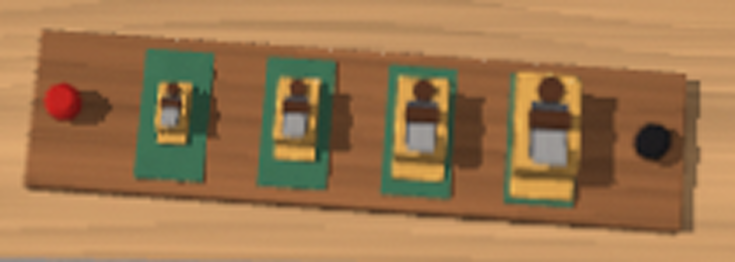

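```bash
python3 -c "
from h import *
pads=[(613.6,-109.7,15),(617.8,-27.7,13),(622.2,54.2,11),(626.7,136,9)]
for n in('top','side'):
  im=eyes.read_camera(n)
  for lo in((15,130,100),(17,120,80)):
   for c in blobs(im,lo,(28,255,255),20):
    for i,(x,y,h) in enumerate(pads):
      r=rect(cast(n,c,16+h))
      if np.hypot(r[0]-x,r[1]-y)<20 and r[3]<100: print(n,lo[0],'pad',i+1,(r-[x,y,-.053,0,0]).round(2))
"
```

```text
top 15 pad 4 [-2.200e+00 -2.300e-01 -1.000e-02  4.001e+01  2.141e+01]
top 15 pad 2 [-2.300e+00 -1.120e+00  1.000e-02  6.977e+01  3.364e+01]
top 15 pad 3 [-1.250e+00 -3.700e-01 -2.000e-02  5.516e+01  2.748e+01]
top 15 pad 1 [-1.15  1.28  0.   98.81 49.67]
top 17 pad 4 [-2.32 -0.52  0.07 38.6  22.97]
top 17 pad 2 [-2.320e+00 -1.120e+00  1.000e-02  6.975e+01  3.407e+01]
top 17 pad 3 [-0.85 -0.51 -0.   56.2  27.79]
top 17 pad 1 [-5.410e+00  5.600e-01  4.000e-02  9.030e+01  4.635e+01]
side 15 pad 1 [-6.100e-01  2.030e+00  2.000e-02  8.592e+01  5.980e+01]
side 15 pad 2 [-2.31 -1.26 -0.1  68.9  46.62]
side 15 pad 3 [-1.740e+00 -6.730e+00 -2.000e-02  5.267e+01  2.783e+01]
side 15 pad 4 [-3.1  -0.54  0.15 38.71 35.42]
side 17 pad 1 [-1.660e+00 -1.730e+00 -1.000e-02  8.564e+01  5.457e+01]
side 17 pad 2 [-2.300e+00 -2.060e+00  1.000e-02  6.930e+01  4.573e+01]
side 17 pad 3 [-1.990e+00 -6.760e+00 -2.000e-02  5.322e+01  2.864e+01]
side 17 pad 4 [-2.540e+00 -5.160e+00  3.000e-02  4.089e+01  2.350e+01]
```

```bash
python3 -c "
from h import *
print(ctrl.hand_in())"
```

```text
the job is handed in; nothing more can be done
None
```

All four planes stand released on their pads, smallest by the red stud up to largest by the black, each measuring about 2 mm or less off centre in the top view except the largest, whose readings there ran from 1 to 5 mm; the job is handed in with the arm clear, after about 40 s on the robot's clock.

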